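# Clear a rejected sleeve and hold the tester's recessed reset

### The arm

A 6-joint arm with a two-finger parallel gripper is mounted at the origin on a cart in front of the work surface, level with it; the furniture and walls round the work are solid. World frame = base frame: x ahead of the robot, y to its left, z up, the work surface at z = 0. Lengths are in m, angles in rad, forces in N, time in s.
With the tool pointing down it reaches from about 0.275 to 0.975 m from the base axis. Payload 8.4 kg.
Tool frame: the origin (TCP) lies at the very end of the fingers, on their centre line; the grasp point (between the pads) lies 19 mm behind it; z points along the fingers, y is the line along which they close (so a half turn about z gives the same grasp; the last joint's range is limited). The gripper opens to 92 mm and grips with 3 to 60 N. Pads are 20 mm wide; open, the fingers measure 128 mm over their backs; the gripper's body (75 mm by 189 mm) begins 69 mm behind the grasp point.
Start: joints at [-1.349, 0.353, 1.633, -0, 1.155, -0.002], TCP at [0.139, -0.609, 0.215] pointing down, gripper open.
Joint ranges: [-2.63, 2.63], [-0.92, 2.1], [0.06, 2.66], [-1.3, 4.44], [0, 2.69], [-3.02, 3.02]. Speed limits (rad/s): [2.22, 2.22, 2.79, 3.14, 3.14, 3.14].

### API

Orientations are given as a unit quaternion [w, x, y, z].
In Python, from cell import ctrl gives the robot as it stands. Calls block until the motion is done:
- ctrl.goto(position, orientation): joint-space move of the TCP to a pose.
- ctrl.move_straight(position, ori=None, velocity=0.15): straight line of the TCP; ori=None keeps the orientation; velocity is the mean speed in m/s.
- ctrl.move_joints(angles): joint-space move.
- ctrl.gripper_to(opening, grasp_force=None): finger opening in m; grasp_force is the grip in N (None keeps the last); returns when the fingers have stopped.
- ctrl.dwell(seconds).
- ctrl.inverse_kinematics(position, orientation): joint angles nearest the present ones, or None.
- ctrl.state(): the state.
- ctrl.snapshot(name): name is "scene" or "top" or "wrist"; returns the picture (480x640x3 uint8, red, green, blue); there is no depth.
- ctrl.calibration(name): a dict with "K" (3x3 intrinsics, pixels), "rvec" (rotation vector, rad) and "tvec" (3), from world to camera coordinates, as OpenCV has them. Camera axes: x right, y down, z forward; pixel columns grow to the right and rows downward; lengths in m; the calibration is good to about 2 mm. A picture is of the moment at which its call begins: read the wrist's pose just before it. calibration takes no time and is no camera call; for the wrist camera it gives the pose at the moment of the call.
A pose or a line that the arm cannot do raises ctrl.Unreachable and nothing moves.
- ctrl.hand_in(): hands the job in; it is judged then, once.
The state is a dict: "time": time; "joint_positions": joint angles; "dq": joint speeds; "joint_efforts": joint torques, N m; "tcp_pos": TCP position; "ee_rot": TCP orientation; "force": force on the tool from outside, world axes, zero at the start; "moment": the same for the moment, N m; "width": finger opening in m; "grasp_force": force on a finger pad.
Only numpy, scipy, OpenCV 4.12 (cv2) and the standard library are available. Lean on these libraries where they do the work, as an engineer would, in place of code of your own. Each camera call takes 0.05 s, during which the arm holds its last target. There are 200 camera calls.

### The job

The sleeve standing in the tester's nest has failed its check. First put it into the steel reject tray and let go of it; then take the T-handle hex key out of its wooden stand, reach its shank down through the small round hole in the tester's top and press the reset button inside fully down. Finish while still holding the key and the button down, and leave the good sleeve on the bench behind alone.

Things in the scene. Friction and masses are not known exactly. Their poses are not given: they have to be found in the camera images.
- tester: Fixed grey and aluminium box, 120 (x) x 190 (y) x 65 mm high, turned by up to 0.4 rad on the bench. Origin at the centre of its underside; its x axis points away from the robot at yaw 0, z up. On its flat top: the nest at +50 mm in y and the reset hole at -55 mm in y, both at x = 0.
- nest_mouth (a point): Centre of the nest at the level of the tester's top, 65 mm above the bench: a dark steel collar, 52 mm outside, 39 mm inside, 8 mm high, in which the failed sleeve stands loosely with its underside at this point.
- reset_hole (a point): Centre of the reset hole's mouth in the tester's top, 65 mm above the bench. Plain round vertical hole, 14 mm in diameter. The button's face, 12 mm in diameter, lies 17 mm below the mouth.
- reset_button (a joint): Travel of the recessed reset button: 0 when up, 0.006 m fully down against its stop. It moves straight down on a spring: about 2 N to start it, 4 N fully down, and comes up again when released.
- reject_mid (a point): Failed sleeve: black steel cylinder, 35 mm in diameter, 64 mm high, 0.2 to 0.45 kg, standing upright in the nest. The point is its centre, 32 mm above its underside; z along its axis.
- good_mid (a point): Good sleeve, the same shape and size, standing upright on the bench behind the tester. The point is its centre. To be left alone.
- tray: Fixed stainless reject tray, 186 (x) x 256 (y) mm over the rim, 48 mm high, open above; two small spacer rings (up to 28 mm wide, 12 mm high) lie in opposite corners. Origin at the centre of its underside, z up. Inner floor 2 mm above the bench; inside about 150 x 220 mm, the middle is empty. Behind it, at x over 0.57 m and y over 0.22 m, a fixed shelf with equipment stands above the bench.
- key_grip (a point): Middle of the T-handle of the hex key (the body t_key). The key stands upright in the stand with its green handle on top: a level bar 93 mm long along the point's y axis, 15 mm thick along x, 25 mm high (12 mm below to 13 mm above this point). Total height 143 mm, 0.085 kg. z points up along the shank; the point is 130 mm above the tip.
- key_tip (a point): Lower end of the key's round shank, 5.6 mm in diameter, 118 mm long below the handle. It lies 130 mm below key_grip and 2.5 mm to its +y. At the start it rests 10 mm above the bench at the bottom of the stand's hole.
- key_stand: Fixed wooden block with the key in it, 60 x 60 mm on a 76 x 76 mm foot, 72 mm high, with one vertical hole of 7.5 mm in its middle, 62 mm deep: the key must be lifted straight up by more than 62 mm to come free. Origin at the centre of the underside. Behind it, at x over 0.58 m and y from -0.1 to -0.5 m, stands a tall fixed clamp stand with heads at wrist height: swing the arm round in front of it.
Not all that is in view belongs to the job. Leave any pink look-alike of the part that bears reject_mid alone.

How it is judged:
By the outcome, as a careful person would: the job done as asked, in the order asked, and still so for the second after the job is handed in, while the arm keeps its last pose, push and grip.
It also fails if it takes over 72 s, if anything falls off the work surface, if the arm or the gripper's body presses on something with over 40 N, if the wrist force passes 120 N, or if a joint passes its speed limit or range.

## Working session

There is one attempt and no reset: what is moved stays moved. The work goes in short steps, each a Python script; the robot and the scene stay as the last script left them, time stands still between calls to the robot, and variables do not carry over. Pictures are saved under pics/ and viewed, at most 10 in all, crops included, and the job is handed in when it is done.

```bash
mkdir -p pics; ls
python3 - <<'E'
from cell import ctrl
import cv2
for n in("scene","top"):
    cv2.imwrite(f"pics/{n}0.png",ctrl.snapshot(n)[:,:,::-1])
    c=ctrl.calibration(n);print(n,c["K"],c["rvec"],c["tvec"])
s=ctrl.state();print(s["time"],s["tcp_pos"],s["ee_rot"],s["width"])
E
```

```text
pics
scene [[449.97531287   0.         316.24691926]
 [  0.         449.97531287 241.58577172]
 [  0.           0.           1.        ]] [ 1.19924115 -1.90889389  1.21599963] [0.28790993 0.31976337 0.57830065]
top [[572.43620331   0.         315.67104228]
 [  0.         572.43620331 233.04659854]
 [  0.           0.           1.        ]] [ 2.16221951 -2.17843885  0.12212245] [0.03076755 0.62250152 1.27557692]
0.1 [ 0.13861964 -0.60899667  0.21394028] [-6.04815945e-04  9.93745262e-01  1.11669082e-01 -6.79510056e-05] 0.09219979407933708
```

View pics/scene0.png

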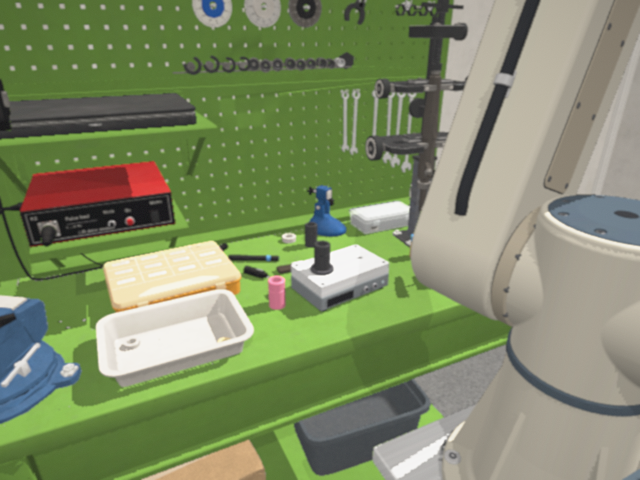

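View pics/top0.png

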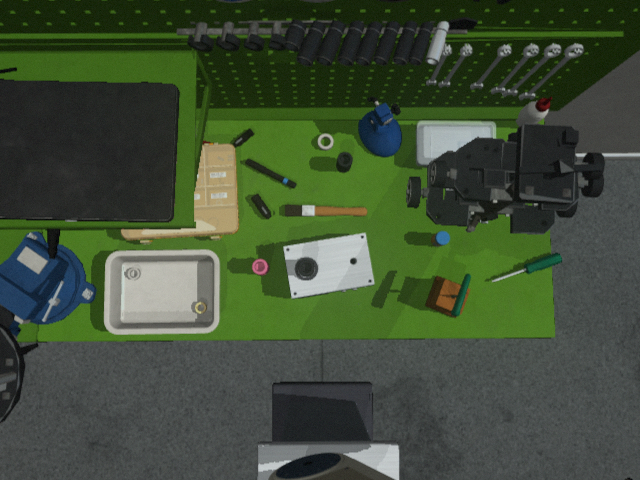

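The scene view shows the tester with the black sleeve in its nest at (322,255). In the top view I see:
- **Tester:** top near (329,265), nest and sleeve (307,268), reset hole (353,261).
- **Other parts:** tray (163,291), orange-brown stand (450,297), green T-handle (461,295).

Three things could be the sleeve: black (307,268) in the collar on the tester, black (344,162) on the bench behind, which is the good one, and pink (260,267), the look-alike. The one in the nest fits the description.

```bash
cat > h.py <<'E'
import cv2, numpy as np
def cast(c,px,z):
    R=cv2.Rodrigues(np.array(c["rvec"],float))[0]; t=np.array(c["tvec"],float)
    C=-R.T@t; d=R.T@np.linalg.inv(c["K"])@np.array([px[0],px[1],1.])
    return C+d*(z-C[2])/d[2]
def proj(c,P):
    return cv2.projectPoints(np.array([P],float),np.array(c["rvec"],float),np.array(c["tvec"],float),np.array(c["K"]),None)[0].ravel()
def down(a):  # tool z down, tool y (closing line) at world angle a
    from scipy.spatial.transform import Rotation as Ro
    y=np.array([np.cos(a),np.sin(a),0]); z=np.array([0,0,-1.]); x=np.cross(y,z)
    q=Ro.from_matrix(np.c_[x,y,z]).as_quat(); return [q[3],q[0],q[1],q[2]]
def blobs(m,amin):
    return sorted([k for k in cv2.findContours(m.astype(np.uint8),cv2.RETR_EXTERNAL,cv2.CHAIN_APPROX_NONE)[0] if cv2.contourArea(k)>amin],key=cv2.contourArea,reverse=True)
def cen(k):
    m=cv2.moments(k); return np.array([m["m10"],m["m01"]])/m["m00"]
E
python3 - <<'E'
from h import *
from cell import ctrl
im=cv2.imread("pics/top0.png"); c=ctrl.calibration("top"); hsv=cv2.cvtColor(im,cv2.COLOR_BGR2HSV); H,S,V=cv2.split(hsv)
def roi(m,x0,x1,y0,y1):
    r=np.zeros_like(m); r[y0:y1,x0:x1]=m[y0:y1,x0:x1]; return r
k=blobs(roi((S<60)&(V>110),275,385,225,305),500)[0]; r=cv2.minAreaRect(k)
print("tester",r,[cast(c,p,.065)[:2].round(4) for p in cv2.boxPoints(r)],cast(c,r[0],.065))
k=blobs(roi((V<70),345,362,253,269),8)
for q in k: print("hole",cen(q),cast(c,cen(q),.065))
k=blobs(roi((V<80),290,322,250,285),50)
for q in k: print("nest",cv2.minEnclosingCircle(q),cast(c,cen(q),.07))
k=blobs(roi((S<60)&(V>90),95,230,240,340),500)[0]; r=cv2.minAreaRect(k)
print("tray",r,[cast(c,p,.048)[:2].round(4) for p in cv2.boxPoints(r)],cast(c,r[0],.048))
k=blobs(roi((H>62)&(H<95)&(S>80),435,480,265,325),20)
for q in k:
    r=cv2.minAreaRect(q); print("handle",r,[cast(c,p,.15)[:2].round(4) for p in cv2.boxPoints(r)])
k=blobs(roi((H<22)&(S>80)&(V>60),420,480,265,325),20)
for q in k:
    r=cv2.minAreaRect(q); print("stand",r,[cast(c,p,.072)[:2].round(4) for p in cv2.boxPoints(r)])
v=np.hstack([cv2.resize(im[225:315,265:385],None,fx=3.3,fy=3.3,interpolation=2),cv2.resize(im[255:345,400:520],None,fx=3.3,fy=3.3,interpolation=2)])
cv2.imwrite("pics/crop1.png",v)
print(cv2.Rodrigues(c["rvec"])[0].T@-c["tvec"])
E
```

```text
tester ((328.39190673828125, 265.8513488769531), (54.74485397338867, 84.336669921875), 80.53767395019531) [array([0.5914, 0.1008]), array([ 0.621 , -0.0848]), array([ 0.5009, -0.1027]), array([0.472 , 0.0812])] [ 0.54600262 -0.00126972  0.065     ]
hole [352.82716049 260.86419753] [ 0.55665465 -0.05560131  0.065     ]
nest ((305.77777099609375, 268.4444580078125), 11.314908027648926) [0.54060158 0.04894973 0.07      ]
tray ((161.46939086914062, 291.4195861816406), (84.13795471191406, 115.88452911376953), 89.157470703125) [array([0.5857, 0.5045]), array([0.5877, 0.2445]), array([0.4007, 0.2399]), array([0.3991, 0.4959])] [0.49260388 0.37126446 0.048     ]
handle ((461.6575012207031, 294.74658203125), (7.841756820678711, 43.30522537231445), 20.556045532226562) [array([ 0.442 , -0.2482]), array([ 0.5248, -0.2824]), array([ 0.519 , -0.2974]), array([ 0.4363, -0.2631])]
stand ((447.6889953613281, 294.70123291015625), (17.779132843017578, 27.804588317871094), 20.2248592376709) [array([ 0.4589, -0.2328]), array([ 0.5157, -0.2557]), array([ 0.502, -0.292]), array([ 0.4453, -0.2689])]
stand ((464.3803405761719, 300.96221923828125), (2.208296775817871, 25.59616470336914), 17.52556800842285) [array([ 0.4408, -0.2869]), array([ 0.4938, -0.3057]), array([ 0.4923, -0.3102]), array([ 0.4393, -0.2914])]
[0.48482852 0.03554076 1.33387759]
```

View pics/crop1.png

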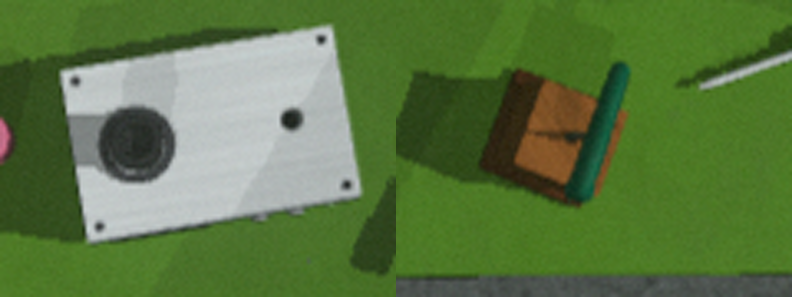

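The crop confirms it: the sleeve stands in the dark collar at top (307,268), and the hole at (353,261) is open. Tester yaw is about 0.157 and its centre about (0.546,-0.001). The hole predicted from that pose matches the measured one to 2 mm. The handle is clear of the decoy screwdriver, so I'm setting out.

Run:
```python
from h import *
from cell import ctrl
q=down(-np.pi/2+.157)
ctrl.goto([0.34,-0.22,0.30],down(-np.pi/2-.2))
ctrl.goto([0.539,0.048,0.24],q)
s=ctrl.state();print(s["time"],s["tcp_pos"],s["joint_positions"],s["force"])
c=ctrl.calibration("wrist");np.save("pics/w1.npy",c,allow_pickle=True)
im=ctrl.snapshot("wrist")[:,:,::-1];cv2.imwrite("pics/w1.png",im)
print(c["K"],cv2.Rodrigues(c["rvec"])[0].T@-c["tvec"])
print("exp sleeve top",proj(c,[.539,.048,.129]),"hole",proj(c,[.5555,-.0556,.065]))
```

```text
3.025 [0.53882576 0.04696283 0.24010734] [ 8.44208595e-02  1.97398618e-01  1.78544088e+00 -4.20670320e-04
  1.15889122e+00  1.49946596e+00] [ 0.02026211  0.50770365 -0.41517735]
[[426.84367952   0.         324.07374353]
 [  0.         426.84367952 237.33404881]
 [  0.           0.           1.        ]] [0.62064314 0.06004117 0.41112513]
exp sleeve top [322.90598313 233.9791042 ] hole [449.16732214 212.07393633]
```

View pics/w1.png

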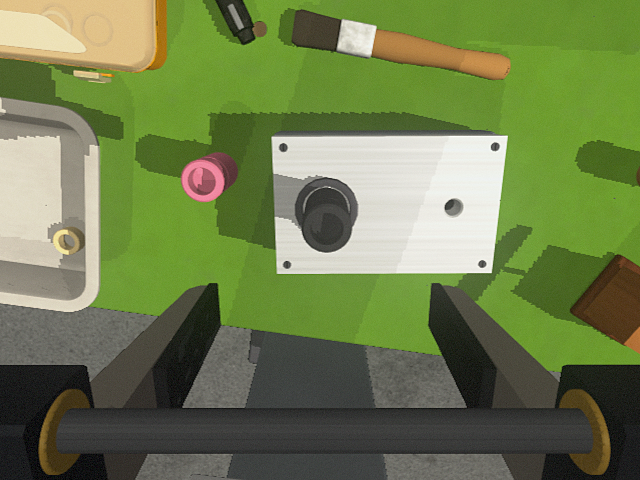

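The wrist view shows the sleeve's top centred near (327,229) and the hole near (454,207). Both are about 5 px from the prediction, which is 3–4 mm. I'm refining both from this picture.

Run:
```python
from h import *
im=cv2.imread("pics/w1.png");c=np.load("pics/w1.npy",allow_pickle=True).item()
g=cv2.cvtColor(im,cv2.COLOR_BGR2GRAY);S=cv2.cvtColor(im,cv2.COLOR_BGR2HSV)[:,:,1]
m=np.zeros_like(g);m[195:220,440:468]=(g<165)[195:220,440:468]
k=blobs(m,40)[0];e=cv2.minEnclosingCircle(k);print("hole",e,cast(c,e[0],.065), 7*427/(.411-.065)/1000)
m=np.zeros_like(g);m[120:280,265:515]=((S<60)&(g>140))[120:280,265:515]
r=cv2.minAreaRect(cv2.convexHull(np.vstack(blobs(m,50))));p=cast(c,r[0],.065);b=[cast(c,x,.065) for x in cv2.boxPoints(r)]
print("tester",r,p,[x[:2].round(4) for x in b])
print(*[round(float(np.linalg.norm(b[i]-b[i-1])),4) for i in range(4)])
rad=427*.0175/(.411-.129);print(rad)
m=np.zeros_like(g);m[200:260,290:365]=(g<75)[200:260,290:365]
k=blobs(m,50)[0];x,y,w,h=cv2.boundingRect(k);print(x,y,w,h)
# sleeve top: bottom/left/right edges of rim circle
cy=y+h-rad; row=np.where(m[int(cy)])[0];print("sleeve",row.min(),row.max(),cy,cast(c,((row.min()+row.max())/2,cy),.129))
cv2.imwrite("pics/z1.png",cv2.resize(im[175:265,280:480],None,fx=4,fy=4,interpolation=2))
```

```text
hole ((453.137939453125, 206.62069702148438), 9.241538047790527) [ 0.56053106 -0.05774679  0.065     ] 8.638728323699423
tester ((389.3746032714844, 204.1804656982422), (137.67758178710938, 236.0131378173828), 89.67811584472656) [ 0.55437591 -0.00511604  0.065     ] [array([0.5938, 0.0982]), array([ 0.6237, -0.0858]), array([ 0.511 , -0.1187]), array([0.4781, 0.0836])]
0.1167 0.1864 0.1174 0.205
26.498226950354617
295 200 57 52
sleeve 301 351 225.50177304964538 [0.54530171 0.04683879 0.129     ]
```

View pics/z1.png

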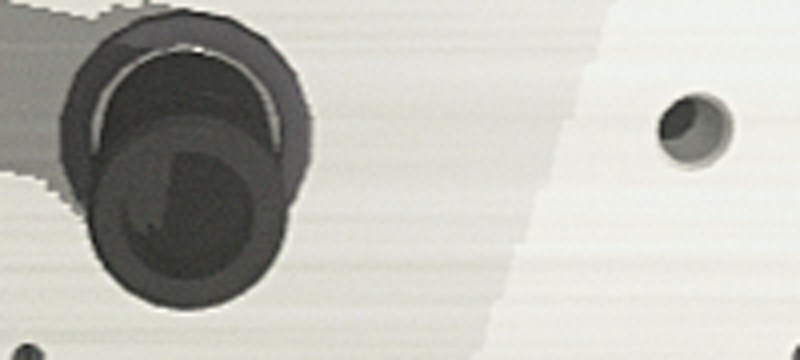

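Run:
```python
from h import *
from cell import ctrl
p=[.5425,.0475]
ctrl.move_straight(p+[.087],velocity=.1)
print(ctrl.state()["force"])
ctrl.gripper_to(.0,35)
s=ctrl.state();print(s["time"],s["width"],s["grasp_force"],s["force"])
ctrl.move_straight(p+[.10],velocity=.05)
ctrl.move_straight(p+[.20],velocity=.15)
s=ctrl.state();print(s["time"],s["width"],s["grasp_force"],s["force"],s["tcp_pos"])
ctrl.goto([.475,.365,.20],down(-np.pi/2))
s=ctrl.state();print(s["time"],s["width"],s["grasp_force"],s["force"],s["tcp_pos"],s["joint_positions"])
c=ctrl.calibration("wrist");im=ctrl.snapshot("wrist")[:,:,::-1];cv2.imwrite("pics/w2.png",im)
print(proj(c,[.475,.365,.002]))
```

```text
[-0.5526738   0.28397164  0.74130096]
5.6583 0.034366647011537285 34.9992960691452 [ 0.16145981  0.20606609 -0.12645635]
6.8833 0.03402614792829319 34.9983412027359 [ 0.28420802 -0.10386559 -2.96984394] [0.54181528 0.04740138 0.19911991]
8.1167 0.03446523327202956 34.99824821949005 [ 0.55082317 -0.2493364  -2.70244447] [0.47528303 0.36406522 0.19965571] [ 6.51449188e-01  3.27350795e-01  1.70588485e+00 -5.47082319e-04
  1.10906043e+00  2.22264076e+00]
[323.28585744 206.99296362]
```

View pics/w2.png

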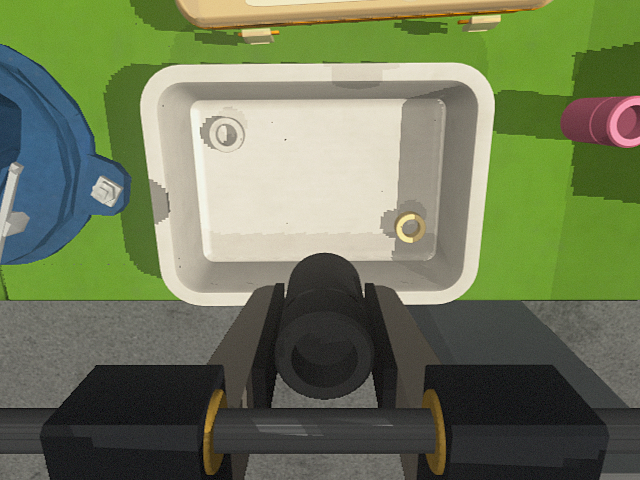

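The sleeve is held upright. The tray floor spans (205–440, 98–262) in the picture and the target (323,207) is clear of both rings at (225,133) and (410,228).

Run:
```python
from h import *
from cell import ctrl
p=[.485,.365]
ctrl.move_straight(p+[.04],velocity=.12)
f0=ctrl.state()["force"][2]
for z in (.03,.027,.025,.0235,.022):
    ctrl.move_straight(p+[z],velocity=.03)
    f=ctrl.state()["force"][2]; print(z,f)
    if f-f0>2: break
ctrl.gripper_to(.065); ctrl.dwell(.3)
ctrl.move_straight(p+[.17],velocity=.15)
s=ctrl.state();print(s["time"],s["width"],s["force"],s["tcp_pos"])
# sleeve check + go to key, via front of the clamp stand
im=ctrl.snapshot("top")[:,:,::-1];cv2.imwrite("pics/t3.png",im)
ctrl.goto([.40,.05,.26],down(-np.pi/2))
a=np.arctan2(-.034,.083)+np.pi/2
print("a",a)
for aa in (a,a-np.pi):
    print(aa,ctrl.inverse_kinematics([.45,-.27,.27],down(aa)))
```

```text
0.03 -3.1968497832828793
0.027 -2.255249981759576
0.025 -1.9254484746045943
0.0235 -1.321922350735409
0.022 14.294467752681513
13.175 0.0651597224217862 [-0.18007001 -0.56617298 -0.65182603] [0.4844535  0.36458928 0.16903837]
a 1.1820085655048573
1.1820085655048573 [-5.43277814e-01  1.44322353e-01  1.78176637e+00 -4.44089210e-16
  1.21550393e+00 -1.72528638e+00]
-1.9595840880849358 [-5.43277814e-01  1.44322353e-01  1.78176637e+00 -4.44089210e-16
  1.21550393e+00  1.41630627e+00]
```

Run:
```python
from h import *
from cell import ctrl
ctrl.goto([.475,-.27,.27],down(1.182))
s=ctrl.state();print(s["time"],s["tcp_pos"],s["force"])
c=ctrl.calibration("wrist");np.save("pics/w4.npy",c,allow_pickle=True)
im=ctrl.snapshot("wrist")[:,:,::-1];cv2.imwrite("pics/w4.png",im)
print(proj(c,[.4805,-.2728,.153]),cv2.Rodrigues(c["rvec"])[0].T@-c["tvec"])
t=cv2.imread("pics/t3.png")[240:345,95:235]
cv2.imwrite("pics/v4.png",np.vstack([np.hstack([cv2.resize(t,(320,240)),np.zeros((240,320,3),np.uint8)])[:, :],im])[:,:][120:])
```

```text
17.35 [ 0.47510108 -0.26975882  0.26998315] [ 0.55768976  0.01415327 -0.31239379]
[322.01131769 237.71380074] [ 0.39979377 -0.23841492  0.44095515]
```

View pics/v4.png

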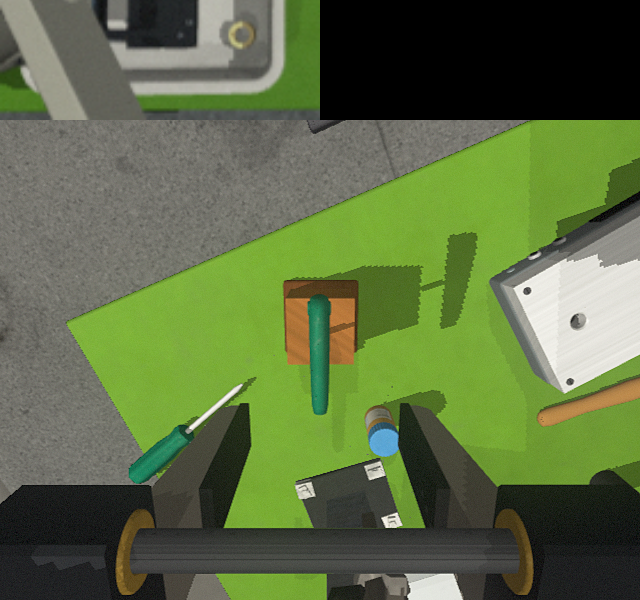

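The key handle runs from about (319,175) to (319,293) in the wrist picture, with its middle 4 px from the prediction. The brown stand is beneath it. The tray crop was covered by the arm, so I'll check the sleeve after lifting the key.

Run:
```python
from h import *
im=cv2.imread("pics/w4.png");c=np.load("pics/w4.npy",allow_pickle=True).item()
H,S,V=cv2.split(cv2.cvtColor(im,cv2.COLOR_BGR2HSV))
m=np.zeros_like(H);R=np.s_[150:310,280:360]
m[R]=((H>66)&(H<100)&(S>80))[R];k=blobs(m,100)[0];r=cv2.minAreaRect(k)
b=[cast(c,p,.145) for p in cv2.boxPoints(r)];n=[np.linalg.norm(b[i]-b[i-1]).round(4) for i in range(4)]
print("handle",r,cast(c,r[0],.145),n)
e=sorted(b,key=lambda p:p[0]);d=(e[3]+e[2]-e[0]-e[1])[:2];print("axis",np.arctan2(d[1],d[0]))
m[:]=0;m[R]=((H<22)&(S>90)&(V>125))[R];k=blobs(m,30);k=np.vstack(k);r=cv2.minAreaRect(k)
b=[cast(c,p,.072) for p in cv2.boxPoints(r)];print("stand",r,cast(c,r[0],.072),[np.linalg.norm(b[i]-b[i-1]).round(4) for i in range(4)])
```

```text
handle ((318.5, 234.5), (119.0, 21.0), 90.0) [ 0.47953125 -0.27517875  0.145     ] [np.float64(0.0899), np.float64(0.0146), np.float64(0.0899), np.float64(0.0159)]
axis -0.3931591560323396
stand ((319.5, 211.0), (66.0, 69.0), 90.0) [ 0.47946029 -0.27510014  0.072     ] [np.float64(0.0601), np.float64(0.0598), np.float64(0.0601), np.float64(0.0626)]
```

Run:
```python
from h import *
from cell import ctrl
p=[.4795,-.275];q=down(1.178)
ctrl.move_straight(p+[.20],q,velocity=.12)
ctrl.move_straight(p+[.1215],velocity=.1)
print(ctrl.state()["force"])
ctrl.gripper_to(0,50)
s=ctrl.state();print(s["time"],s["width"],s["grasp_force"],s["force"],s["tcp_pos"])
ctrl.move_straight(p+[.15],velocity=.06)
s=ctrl.state();print(s["width"],s["force"])
ctrl.move_straight(p+[.222],velocity=.1)
ctrl.goto([.50,-.07,.222],q)
s=ctrl.state();print(s["time"],s["width"],s["force"],s["tcp_pos"])
for n in("scene","top","wrist"):
    c=ctrl.calibration(n);np.save(f"pics/{n}5.npy",c,allow_pickle=True)
    im=ctrl.snapshot(n)[:,:,::-1];cv2.imwrite(f"pics/{n}5.png",im)
    t=s["tcp_pos"]; print(n,"tip",proj(c,[t[0],t[1],t[2]-.111]),"grip",proj(c,[t[0],t[1],t[2]+.019]),"hole",proj(c,[.559,-.0575,.065]))
a=cv2.imread("pics/scene5.png")[170:400,80:420];b=cv2.imread("pics/wrist5.png")
cv2.imwrite("pics/v5.png",np.hstack([cv2.resize(a,(400,270)),cv2.resize(b,(400,300))[:270]]))
```

```text
[0.61489634 0.89168494 0.15316611]
19.875 0.014606701856421652 50.000043511390686 [ 0.24101481  0.33929293 -0.61621079] [ 0.47945133 -0.27494888  0.12148712]
0.014687201360025083 [-0.40312843 -1.03667151 -1.32931028]
22.2 0.014303522541213932 [-0.18462537 -0.63916191  0.04379877] [ 0.50007734 -0.07063754  0.22183473]
scene tip [378.82772712 249.05210494] grip [382.56944713 191.41256686] hole [358.71030358 258.00834211]
top tip [361.80425766 286.14693653] grip [367.7174766  285.24559203] hole [353.6668617  259.80141775]
wrist tip [324.00839925 231.21431134] grip [324.12629165 322.11012369] hole [366.20171623 273.35675707]
```

View pics/v5.png

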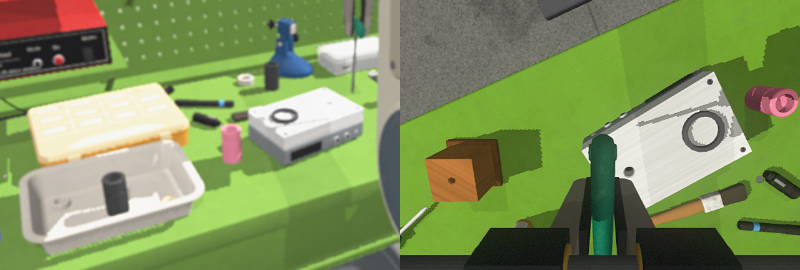

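The scene crop shows the rejected sleeve standing in the tray and the key hanging upright, its tip near scene pixel (379,248). The wrist view shows both the reset hole, about (365,275), and the empty stand hole, about (83,290). The vector between those two holes gives the shank's target without camera bias.

Run:
```python
from h import *
im=cv2.imread("pics/wrist5.png");c=np.load("pics/wrist5.npy",allow_pickle=True).item();g=cv2.cvtColor(im,cv2.COLOR_BGR2GRAY)
def dark(x0,x1,y0,y1,fr,z):
    w=g[y0:y1,x0:x1];t=np.median(w)*fr;k=blobs(w<t,8)[0];e=cv2.minEnclosingCircle(k);p=(e[0][0]+x0,e[0][1]+y0);print(p,e[1],cen(k)+[x0,y0],cast(c,p,z));return cast(c,p,z)
H=dark(354,380,262,288,.8,.065);S=dark(74,94,280,300,.7,.072)
sh=S[:2]-np.array([.47945,-.27495]);print("shank off",sh,"bar dir",np.array([np.cos(-.393),np.sin(-.393)])@sh, "TCP target",(H-S)[:2]+[.47945,-.27495])
v=np.hstack([cv2.resize(im[250:300,340:390],(300,300),interpolation=2),cv2.resize(im[265:315,60:110],(300,300),interpolation=2)])
s=cv2.imread("pics/scene5.png")
cv2.imwrite("pics/v6.png",np.hstack([v,cv2.resize(s[205:265,355:395],(200,300),interpolation=2)]))
```

```text
(366.0755395889282, 274.4568347930908) 9.091878890991211 [365.88888889 274.54920635] [ 0.55986894 -0.05794428  0.065     ]
(82.25, 288.375) 5.427173614501953 [ 82.13636364 288.3459596 ] [ 0.47940351 -0.27543806  0.072     ]
shank off [-4.64871536e-05 -4.88056413e-04] bar dir 0.0001439636059225707 TCP target [ 0.55991542 -0.05745622]
```

View pics/v6.png

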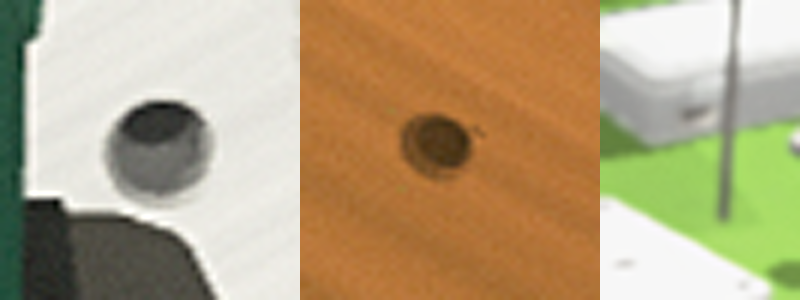

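```bash
cat > pr.py <<'E'
from h import *
from cell import ctrl
p=[.5597,-.0575]
ctrl.goto(p+[.20],down(1.178))
ctrl.move_straight(p+[.184],velocity=.1); ctrl.dwell(.3)
f0=np.array(ctrl.state()["force"]);print(f0)
z=.184
while z>.150:
    z-=.004 if z>.164 else .001
    ctrl.move_straight(p+[z],velocity=.03)
    s=ctrl.state();f=np.array(s["force"])-f0
    print(round(z,4),round(s["tcp_pos"][2],4),f.round(2))
    if np.hypot(f[0],f[1])>6 or f[2]>12 or (z>.162 and f[2]>2.5): print("stop");break
print(s["time"],s["width"],s["tcp_pos"],s["grasp_force"])
E
python3 pr.py
```

```text
[-0.20012698  0.21293512 -0.899586  ]
0.18 0.1797 [-0.12 -0.43  0.31]
0.176 0.1757 [ 0.37 -0.32  0.5 ]
0.172 0.1717 [ 0.65 -0.13 -0.18]
0.168 0.1678 [ 0.24 -0.64  0.59]
0.164 0.1637 [-0.1  -0.56  0.6 ]
0.163 0.163 [ 0.56 -0.43  0.61]
0.162 0.162 [-0.49 -0.68 -0.09]
0.161 0.1609 [-0.71 -0.24  1.09]
0.16 0.1599 [ 1.12 -1.11 -0.61]
0.159 0.1591 [-0.13  0.13  2.99]
0.158 0.1581 [ 1.22 -0.26  2.54]
0.157 0.157 [ 0.86 -0.32  2.7 ]
0.156 0.156 [ 0.46 -0.16  3.8 ]
0.155 0.155 [0.58 0.25 3.42]
0.154 0.154 [ 0.6  -0.17  2.5 ]
0.153 0.1533 [-0.73 -0.65  6.3 ]
0.152 0.153 [-1.85  0.26 12.63]
stop
27.7417 0.014415612986031216 [ 0.56021264 -0.05757211  0.15303402] 50.00405967235565
```

The button met the tip at TCP z = 0.1595 and reached a hard stop 6 mm lower at about 12.6 N. That matches its full travel.

Run:
```python
from cell import ctrl
ctrl.dwell(1.0)
s=ctrl.state();print(s["time"],s["tcp_pos"],s["force"],s["width"])
if s["force"][2]>6: print(ctrl.hand_in())
```

```text
28.7417 [ 0.56021913 -0.05757309  0.15304435] [-2.09083868 -1.03384443 11.64550477] 0.014498501982949497
the job is handed in; nothing more can be done
None
```

The job is handed in at 28.7 s: the failed sleeve stands released in the reject tray, the key is still gripped and holds the reset button against its stop at about 12 N, and the good sleeve was not touched.

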